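# Store the probe tubes heavy end down

## Robot

A 6-joint arm with a two-finger parallel gripper is mounted at the origin on the work surface. World frame = base frame: x ahead of the robot, y to its left, z up, the work surface at z = 0. Lengths are in m, angles in rad, forces in N, time in s.
With the tool pointing down it reaches from about 0.275 to 1 m from the base axis. Payload 8.4 kg.
Tool frame: the origin (TCP) lies on the centre line of the jaws, within the pads' length; the fingertips stand 17 mm ahead of it and the grasp point (between the pads) lies 2 mm behind it (bot.tcp_to_tips is the z of the fingertips in the tool frame, in m); z points along the fingers, y is the line along which they close (so a half turn about z gives the same grasp; the last joint's range is limited). The gripper opens to 85 mm and grips with 20 to 120 N. Pads are 22 mm wide; open, the fingers measure 114 mm over their backs; the gripper's body (76 mm by 85 mm) begins 54 mm behind the grasp point. The pads swing forward as they close: fully open they stand 13 mm farther back than shut.
Start: joints at [1.277, 0.353, 1.633, -0, 1.155, -0.002], TCP at [0.18, 0.599, 0.248] pointing down, gripper open.
Joint ranges: [-2.63, 2.63], [-0.92, 2.1], [0.06, 2.66], [-1.3, 4.44], [0, 2.69], [-3.02, 3.02]. Speed limits (rad/s): [2.22, 2.22, 2.79, 3.14, 3.14, 3.14].

## Interface

Orientations are given as a unit quaternion [x, y, z, w].
In Python, from workcell import bot, hand, kinematics, get_obs, vision, hand_in gives the robot as it stands. The module is installed in compiled form; this text tells all that it offers. Calls block until the motion is done:
- bot.reach(position, orientation): joint-space move of the TCP to a pose.
- bot.servo_line(position, ori=None, velocity=0.15): straight line of the TCP; ori=None keeps the orientation; velocity is the mean speed in m/s.
- bot.goto_joints(angles): joint-space move.
- hand.move_gripper(opening, strength=None): finger opening in m; strength is the grip in N (None keeps the last); returns when the fingers have stopped.
- bot.dwell(seconds).
- kinematics.solve_ik(position, orientation): joint angles nearest the present ones, or None.
- get_obs(): the state.
- vision.read_camera(name): name is "side" or "top"; returns a dict with "frame" (480x640x3 uint8, red, green, blue), "intrinsics" (3x3 intrinsics, pixels), "view" (4x4, takes a point from world to camera coordinates). Camera axes: x right, y down, z forward; pixel columns grow to the right and rows downward; lengths in m; the calibration is good to about 2 mm. A picture is of the moment at which its call begins. There is no depth.
A pose or a line that the arm cannot do raises bot.IKError and nothing moves.
- hand_in(): hands the job in; it is judged then, once.
The state is a dict: "time_s": time; "joint_pos": joint angles; "joint_vel": joint speeds; "joint_efforts": joint torques, N m; "position": TCP position; "orientation": TCP orientation; "wrist_force": force on the tool from outside, world axes, zero at the start; "ft_torque": the same for the moment, N m; "gripper_width": finger opening in m; "grip_force": force on a finger pad.
Only numpy, scipy, OpenCV 4.12 (cv2) and the standard library are available. Lean on these libraries where they do the work, as an engineer would, in place of code of your own. Each camera call takes 0.05 s, during which the arm holds its last target. There are 200 camera calls.

## Task

Put the two probe tubes with red grips away in the white sloping rack, one in each groove, each with its heavy end at the low end of the rack (the end with the red stripe). The ends look alike: lift a tube by the grip at its middle and see which end drops. Leave the tube with the yellow grip where it lies.

Things in the scene. Friction and masses are not known exactly. Their poses are not given: they have to be found in the camera images.
- tube_a_mid (a point): Red-grip silver tube, 200 mm long, 26 thick, on two 32 mm square black caps (each 20 long). At mid-length a spring-centred pivoted bail holds a red block, 30 mm along the tube, 14 across, 27 to 66 above the axis; bail 39 wide beneath it. 0.3 kg, one end weighted. Lifted by the block, the heavy end drops to a stop at 25 degrees. Point: mid-tube on the axis, 16 mm above the mat; x along the tube.
- tube_b_mid (a point): The other red-grip tube, of the same size, look and bail as tube_a. Point: mid-tube on the axis; x along the tube, z up towards the block at the start. Which end is weighted is not visible, differs from tube to tube and is not told by the sense of x: lift it by its block and see which end drops.
- tube_y_mid (a point): Yellow-grip tube, to be left alone: same size and build as tube_a, but its block is yellow. Point: mid-tube on the axis, 16 mm above the mat; x along the tube.
- grooves: Two green V grooves of the fixed rack (base 210 x 165 mm, red stripe at the low end). x runs down the 25 degree slope to the low end; y level. A stored tube lies along x, mid-point at x 0, y -45 or +45, z 0 mm; origin 85 mm above the table. Each groove is two V saddles at x 24 and 60 (8 thick, mouth 55 wide): a tube has 16 mm of play up the slope, 10 down; one laid heavy end up tips out.
Things that resemble listed ones, but are neither listed nor needed, are in the scene too. Leave any blue or turquoise look-alike of the part that bears tube_b_mid alone.

How it is judged:
At the end, for the whole second after the job is handed in: Each red-grip tube rests in a groove of the rack, one per groove, along the slope to within 11 degrees, its middle within 22 mm along the groove, 15 mm across and 12 mm in height of its proper place. Only a tube with its heavy end at the low end stays there (x of tube_a_mid in the frame of grooves between -0.022 and 0.022 m and z of tube_a_mid in the frame of grooves between -0.012 and 0.012 m and (y of tube_a_mid in the frame of grooves between -0.06 and -0.03 m or y of tube_a_mid in the frame of grooves between 0.03 and 0.06 m) and angle between the x axis of each of tube_a_mid, tube_b_mid and the x axis of grooves, either way round below 0.2 rad and x of tube_b_mid in the frame of grooves between -0.022 and 0.022 m and z of tube_b_mid in the frame of grooves between -0.012 and 0.012 m and (y of tube_b_mid in the frame of grooves between -0.06 and -0.03 m or y of tube_b_mid in the frame of grooves between 0.03 and 0.06 m)); the robot touches nothing.
It fails at once if the yellow-grip tube is moved more than 30 mm (distance of tube_y_mid from where it was at the start of the episode above 0.03 m).
It also fails if it takes over 67 s, if anything falls off the work surface, if the arm or the gripper's body presses on something with over 40 N, if the wrist force passes 120 N, or if a joint passes its speed limit or range.

## Working session

There is one attempt and no reset: what is moved stays moved. The work goes in short steps, each a Python script; the robot and the scene stay as the last script left them, time stands still between calls to the robot, and variables do not carry over. Pictures are saved under pics/ and viewed, at most 10 in all, crops included, and the job is handed in when it is done.

```bash
mkdir -p pics
python3 - <<'E'
from workcell import bot,hand,get_obs,vision
import cv2,numpy as np
for n in("side","top"):
    d=vision.read_camera(n);cv2.imwrite(f"pics/{n}0.png",d["frame"][:,:,::-1]);np.savez(f"{n}0.npz",**d)
    print(n,d["intrinsics"].tolist(),np.round(d["view"],4).tolist())
print(get_obs())
E
```

```text
side [[549.5728703100035, 0.0, 320.1999009197538], [0.0, 549.5728703100035, 235.91548078355567], [0.0, 0.0, 1.0]] [[0.8485, -0.5289, -0.0164, -0.3555], [-0.379, -0.5856, -0.7165, 0.1773], [0.3694, 0.6142, -0.6974, 1.0523], [0.0, 0.0, 0.0, 1.0]]
top [[553.3684458449367, 0.0, 317.8260861800143], [0.0, 553.3684458449367, 234.91209566585255], [0.0, 0.0, 1.0]] [[-0.0127, -0.9999, -0.0032, -0.0424], [-0.9758, 0.0131, -0.2181, 0.4008], [0.2181, 0.0004, -0.9759, 1.0923], [0.0, 0.0, 0.0, 1.0]]
{'time_s': 0.1, 'joint_pos': array([ 1.27661709e+00,  3.53574793e-01,  1.63406107e+00, -2.19659592e-05,
        1.15519263e+00, -2.37071454e-03]), 'joint_vel': array([ 6.68357311e-05, -1.07488296e-03, -1.74965689e-03, -9.78759872e-04,
        1.39159202e-03, -8.39353253e-04]), 'joint_efforts': array([ 1.42669345e-03, -6.06363773e+01, -3.42817032e+01,  1.84540231e-04,
        4.02670907e-03,  3.19374624e-05]), 'position': array([0.17967444, 0.59819453, 0.24763874]), 'orientation': array([ 1.45382722e-01,  9.89375299e-01, -6.12627660e-04, -8.13522266e-05]), 'wrist_force': array([-0.45318001, -0.52459697,  0.44469228]), 'ft_torque': array([ 0.00719522, -0.00267191,  0.01293786]), 'grip_force': 0.0, 'gripper_width': 0.08540732687445025}
```

View pics/top0.png

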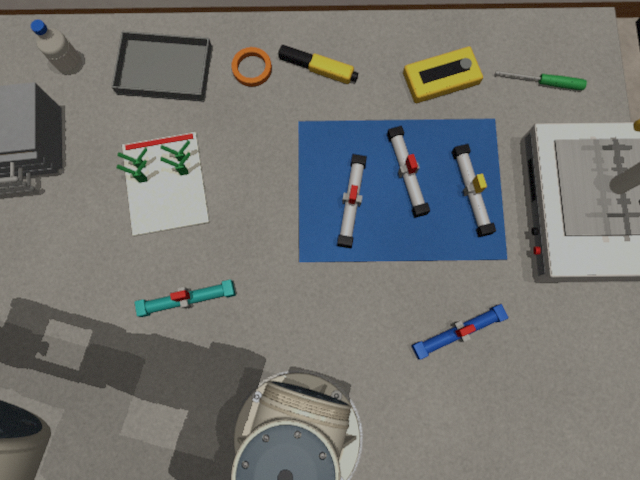

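View pics/side0.png

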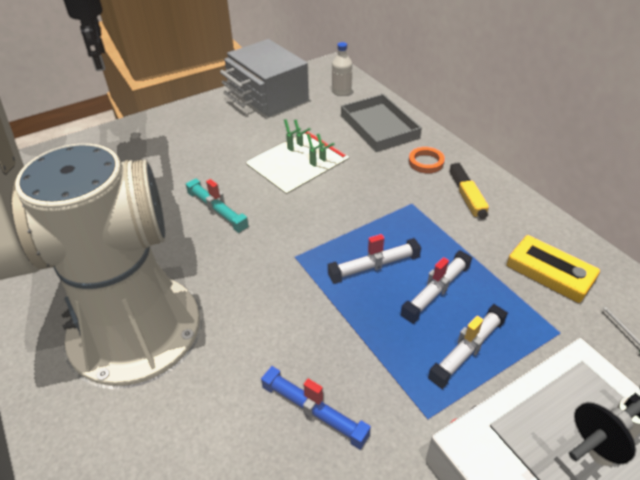

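Candidates for a red-grip tube in the top view are the silver tubes on the mat at (352,195) and (410,163). The others are the turquoise look-alike at (180,296), the blue look-alike at (466,331) and the yellow-grip tube at (480,183). I choose the two silver red-grip ones. The rack is at (165,185), with its stripe at the far end (160,142).

```bash
cat > h.py <<'E'
import numpy as np,cv2
def load(n): return dict(np.load(f"{n}0.npz"))
def ray(d,p):
    V=d["view"];R=V[:3,:3];c=-R.T@V[:3,3]
    v=R.T@np.linalg.inv(d["intrinsics"])@np.array([p[0],p[1],1.]);return c,v/np.linalg.norm(v)
def onz(d,p,z):
    c,v=ray(d,p);return c+v*(z-c[2])/v[2]
def tri(a,p,b,q):
    A=np.zeros((3,3));r=np.zeros(3)
    for d,x in((a,p),(b,q)):
        c,v=ray(d,x);M=np.eye(3)-np.outer(v,v);A+=M;r+=M@c
    return np.linalg.solve(A,r)
def proj(d,P):
    q=d["intrinsics"]@(d["view"]@np.r_[P,1])[:3];return q[:2]/q[2]
def blobs(m,lo):
    n,l,s,c=cv2.connectedComponentsWithStats(m.astype(np.uint8))
    return [(c[i].round(1).tolist(),int(s[i,4])) for i in range(1,n) if s[i,4]>=lo]
def masks(f):
    f=f.astype(int);r,g,b=f[...,0],f[...,1],f[...,2]
    return dict(red=(r>130)&(g<70)&(b<70),black=(f.max(2)<60),green=(g>1.5*r)&(g>1.4*b)&(g>50))
E
python3 - <<'E'
from h import *
T,S=load("top"),load("side")
for n,d in(("top",T),("side",S)):
    m=masks(d["frame"])
    print(n,"red",blobs(m["red"],15));
    k=np.zeros((480,640),bool)
    if n=="top":k[115:265,295:505]=1
    else:k[200:420,290:560]=1
    print("black",blobs(m["black"]&k,20))
t=T["frame"]
hsv=cv2.cvtColor(t,cv2.COLOR_RGB2HSV)
w=((t.min(2)>200)).astype(np.uint8);w[:,:110]=0;w[:,220:]=0;w[:120]=0;w[250:]=0
w|=(masks(t)["red"]|masks(t)["green"]).astype(np.uint8)*(np.add.outer(np.zeros(480),np.arange(640))<215)*(np.arange(480)<220)[:,None]
c=max(cv2.findContours(w.astype(np.uint8),0,2)[0],key=cv2.contourArea)
print("rackrect",cv2.minAreaRect(c),cv2.approxPolyDP(c,6,True)[:,0].tolist())
Z=lambda d,x,y,w,h,W,H:cv2.resize(d["frame"][y:y+h,x:x+w,::-1],(W,H),interpolation=cv2.INTER_CUBIC)
A=np.hstack([Z(T,105,125,100,75,400,300),Z(S,245,110,100,75,400,300)])
B=np.hstack([Z(T,320,115,180,135,400,300),Z(S,310,210,200,150,400,300)])
cv2.imwrite("pics/crop.png",np.vstack([A,B]))
E
```

```text
top red [([158.8, 141.6], 291), ([412.3, 160.8], 79), ([353.3, 191.9], 80), ([537.5, 250.0], 20), ([177.6, 294.6], 91), ([467.3, 329.8], 99)]
black [([394.5, 132.2], 145), ([460.1, 150.3], 157), ([358.5, 159.5], 121), ([400.0, 173.7], 23), ([465.1, 191.4], 34), ([420.3, 210.0], 185), ([485.4, 229.7], 188), ([344.8, 241.3], 151)]
side red [([211.4, 185.3], 16), ([376.0, 240.5], 26), ([441.7, 264.6], 59), ([312.9, 389.8], 34)]
black [([482.3, 214.6], 28), ([545.3, 257.1], 217), ([467.1, 263.7], 21), ([498.6, 313.3], 108), ([409.6, 315.7], 87), ([437.7, 379.0], 135)]
rackrect ((131.45175170898438, 163.57931518554688), (28.56764793395996, 33.301239013671875), 4.763641834259033) [[146, 149], [137, 159], [118, 153], [138, 166], [135, 172], [117, 167], [140, 181]]
```

View pics/crop.png

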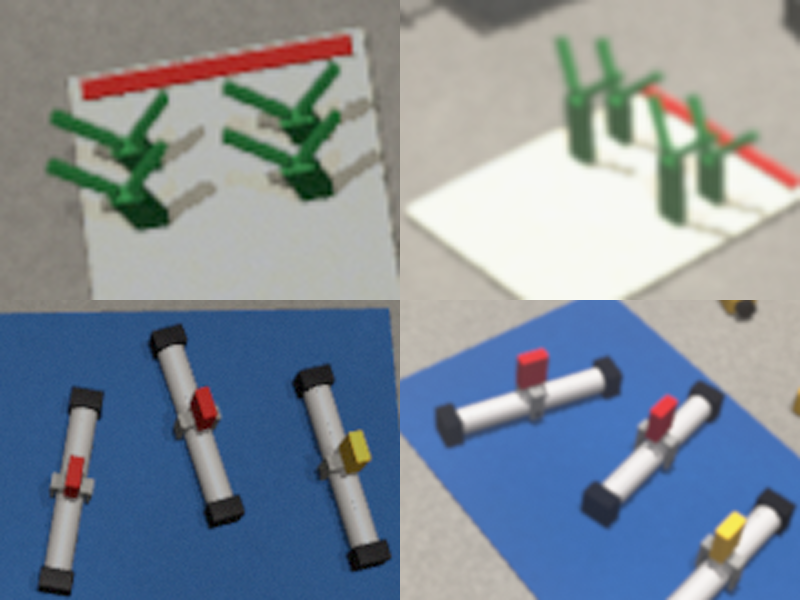

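The crop confirms both silver tubes have red blocks. Block pixels in the top view are (353,192) and (412,161); the third tube is yellow. The rack's four green V saddles are clear in both views, so I triangulate their arm tips and find the tube poses.

Run:
```python
from h import *
np.set_printoptions(precision=4,suppress=True)
T,S=load("top"),load("side")
ct=lambda p:(105+p[0]/4-.4,125+p[1]/4-.4)
cs=lambda p:(245+(p[0]-400)/4-.4,110+p[1]/4-.4)
L={"NL":((50,166),(560,41)),"FL":((54,118),(601,42)),"NR":((227,137),(653,90)),"FR":((227,90),(694,99)),"FLr":((165,97),(660,78)),"FRr":((336,70),(755,135)),
 "plateFL":((68,80),None)}
for k,(a,b) in L.items():
    if b: 
        P=tri(T,ct(a),S,cs(b));print(k,P,np.linalg.norm(proj(T,P)-ct(a)),np.linalg.norm(proj(S,P)-cs(b)))
f=T["frame"].astype(int)
w=((f.min(2)>150)&(f.max(2)-f.min(2)<18)).astype(np.uint8)
w|=(masks(T["frame"])["red"]).astype(np.uint8)
m=np.zeros_like(w);m[128:238,121:212]=1;w*=m
c=cv2.convexHull(max(cv2.findContours(w,0,2)[0],key=cv2.contourArea))
q=cv2.approxPolyDP(c,5,True)[:,0];print(q.tolist())
for p in q: print(onz(T,p,.006))
# tubes
for n,a,b,r,sr,sb in(("L",(358.5,159.5),(344.8,241.3),(353.3,191.9),None,None),("M",(394.5,132.2),(420.3,210.0),(412.3,160.8),None,None),("Y",(460.1,150.3),(485.4,229.7),None,None,None)):
    A,B=onz(T,a,.026),onz(T,b,.026)
    print(n,A,B,"mid",(A+B)/2,"len",np.linalg.norm(A-B),"yaw",np.degrees(np.arctan2(*(A-B)[1::-1])), "blk", onz(T,r,.07) if r else None)
# check in side: projections of caps
print("sideblocks tri",tri(T,(353.3,191.9),S,(376,243)),tri(T,(412.3,160.8),S,(441,267)))
```

```text
NL [0.5385 0.3594 0.0857] 0.703478876889309 0.55717298418706
FL [0.5706 0.3646 0.0708] 0.46304323418825116 0.36711918421982287
NR [0.5512 0.267  0.0945] 0.10293919630519424 0.08459419001132461
FR [0.5859 0.2754 0.0706] 0.00526073476509691 0.004331211017767734
FLr [0.5815 0.3078 0.0704] 0.5038538661181791 0.4091012276701788
FRr [0.5951 0.2187 0.0727] 0.07332641456975346 0.06182854065543927
[[194, 132], [207, 221], [132, 234], [122, 144]]
[0.6463 0.224  0.006 ]
[0.4424 0.1889 0.006 ]
[0.4161 0.3476 0.006 ]
[0.6202 0.3821 0.006 ]
L [ 0.5694 -0.1373  0.026 ] [ 0.3899 -0.1036  0.026 ] mid [ 0.4796 -0.1205  0.026 ] len 0.18263402824527847 yaw -10.627664129064756 blk [ 0.4834 -0.1212  0.07  ]
M [ 0.6311 -0.2175  0.026 ] [ 0.4552 -0.2643  0.026 ] mid [ 0.5431 -0.2409  0.026 ] len 0.18205093561664243 yaw 14.89993315938563 blk [ 0.5487 -0.2449  0.07  ]
Y [ 0.5873 -0.3572  0.026 ] [ 0.4107 -0.3979  0.026 ] mid [ 0.499  -0.3776  0.026 ] len 0.18123932368822201 yaw 12.98212679896527 blk None
sideblocks tri [ 0.4803 -0.1202  0.0728] [ 0.5441 -0.2427  0.0763]
```

```bash
cat >> h.py <<'E'
from scipy.spatial.transform import Rotation as Ro
def q(deg): return (Ro.from_euler("z",deg,degrees=True)*Ro.from_euler("x",180,degrees=True)).as_quat()
TUBE=dict(L=((.480,-.1205),-10.6),M=((.5433,-.2415),14.9))
RACK=np.array([.525,.283]);RY=9.5
def groove(y,x=0):
    c,s=np.cos(np.radians(RY)),np.sin(np.radians(RY));return RACK+np.array([c*x-s*y,s*x+c*y])
E
python3 - <<'E'
from h import *
from workcell import bot,kinematics
print(bot.tcp_to_tips)
for n,(p,a) in TUBE.items():
  for k in(0,180):
    print(n,a+k,np.round(kinematics.solve_ik([*p,.065],q(a+k)),2))
for y in(.045,-.045):
  for k in(0,180):
    for z in(.133,.23):
      s=kinematics.solve_ik([*groove(y),z],q(RY+k));print(y,k,z,None if s is None else np.round(s,2))
E
```

```text
0.017
L -10.6 [-0.25  0.42  2.05 -0.    0.68  1.51]
L 169.4 [-0.25  0.42  2.05  0.    0.68 -1.63]
M 14.9 [-0.42  0.53  1.83 -0.    0.78  0.89]
M 194.9 [-0.42  0.53  1.83  0.    0.78 -2.25]
0.045 0 0.133 [ 0.56  0.46  1.76 -0.    0.93  1.97]
0.045 0 0.23 [ 0.56  0.35  1.68 -0.    1.11  1.97]
0.045 180 0.133 [ 0.56  0.46  1.76  0.    0.93 -1.18]
0.045 180 0.23 [ 0.56  0.35  1.68  0.    1.11 -1.18]
-0.045 0 0.133 [ 0.42  0.42  1.82 -0.    0.9   1.82]
-0.045 0 0.23 [ 0.42  0.31  1.74 -0.    1.09  1.82]
-0.045 180 0.133 [ 0.42  0.42  1.82  0.    0.9  -1.32]
-0.045 180 0.23 [ 0.42  0.31  1.74  0.    1.09 -1.32]
```

```bash
cat >> h.py <<'E'
def snap(tag):
    from workcell import vision
    for n in("top","side"):
        d=vision.read_camera(n);np.savez(f"{tag}_{n}.npz",**d);yield d["frame"][:,:,::-1]
def pick(n):
    from workcell import bot,hand,get_obs
    p,a=TUBE[n]
    hand.move_gripper(.05)
    bot.reach([*p,.20],q(a));bot.servo_line([*p,.065],velocity=.12)
    hand.move_gripper(0.0,50);o=get_obs();print("grip",o["gripper_width"],o["grip_force"],o["position"])
    bot.servo_line([*p,.21],velocity=.12);bot.dwell(.5)
    o=get_obs();print(o["time_s"],o["gripper_width"],o["wrist_force"])
E
python3 - <<'E'
from h import *
pick("L")
t,s=snap("l1")
cv2.imwrite("pics/l1.png",np.hstack([cv2.resize(t[90:290,260:460],(400,400)),cv2.resize(s[100:300,290:490],(400,400))]))
E
```

```text
grip 0.013358637833351802 51.53790771961212 [ 0.4803023  -0.12055275  0.06536623]
6.8333 0.013271940938115328 [ 1.15091711 -0.42978536 -3.23800623]
```

View pics/l1.png

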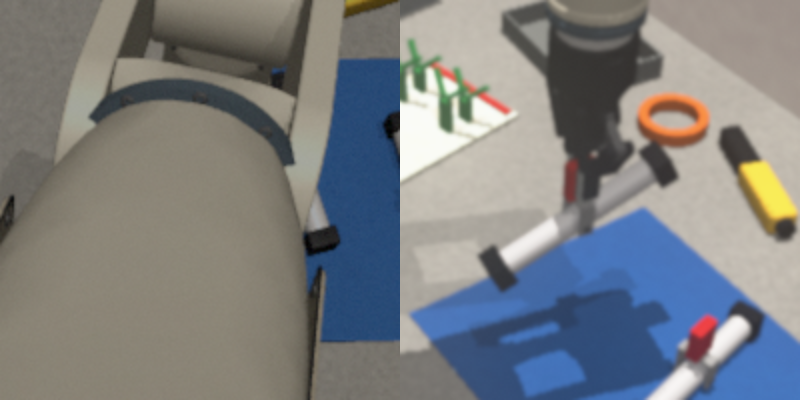

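The side crop shows the tube held by its block, with caps at (500,268) near and (658,160) far. I test both tilt hypotheses against those pixels.

```bash
cat >> h.py <<'E'
def hyp(n,tag):
    d=dict(np.load(f"{tag}_side.npz"));p,a=TUBE[n];a=np.radians(a)
    for s,l in((1,"far low"),(-1,"near low")):
        u=np.array([np.cos(a)*.906,np.sin(a)*.906,-s*.4226])
        m=np.array([*p,.162]);print(l,"near cap",proj(d,m-.09*u).round(),"far cap",proj(d,m+.09*u).round())
E
python3 - <<'E'
from h import *
hyp("L","l1");print("seen near",290+250,100+134-0,"-> near",(540,234),"far",(619,180))
E
```

```text
far low near cap [340. 205.] far cap [416. 213.]
near low near cap [340. 235.] far cap [420. 183.]
seen near 540 234 -> near (540, 234) far (619, 180)
```

Near end is heavy (with the crop offset, the seen caps are at (340,234) and (419,180)). So the tube needs a half turn; carrying it to hover over the +y groove.

Run:
```python
from h import *
from workcell import bot,get_obs
g=groove(.045)
bot.servo_line([*TUBE["L"][0],.27],velocity=.15)
bot.reach([*g,.25],q(RY+180));bot.servo_line([*g,.185],velocity=.12);bot.dwell(.3)
o=get_obs();print(o["time_s"],o["position"],o["gripper_width"])
t,s=snap("p1")
cv2.imwrite("pics/p1.png",np.hstack([cv2.resize(t[90:240,90:240],(400,400)),cv2.resize(s[70:220,230:380],(400,400))]))
d=dict(np.load("p1_side.npz"));r=np.radians(RY);u=np.array([np.cos(r)*.906,np.sin(r)*.906,-.4226]);m=np.array([*g,.137])
for k in(-.1,.1):print((proj(d,m+k*u)-[230,70])*400/150+[400,0])
```

```text
10.7583 [0.51785177 0.32756858 0.18569164] 0.01336374306656299
[456.49661147 102.34834433]
[616.61028718 111.20027358]
```

View pics/p1.png

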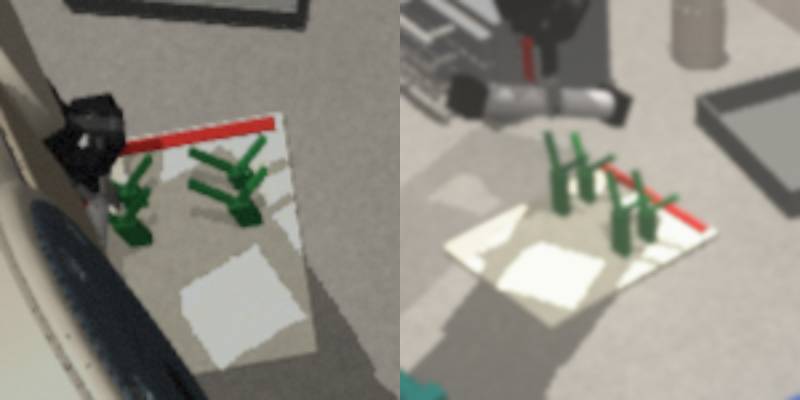

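The tube hangs with its low end towards the stripe: caps at (467,97) and (620,107), against predicted ends at (456,102) and (616,111). Lowering in steps, watching the wrist force.

```bash
cat >> h.py <<'E'
def lower(g,z0,z1,step=.002,lim=3):
    from workcell import bot,get_obs
    f0=get_obs()["wrist_force"];z=z0
    while z>z1:
        z-=step;bot.servo_line([*g,z],velocity=.06);f=get_obs()["wrist_force"]-f0
        print(round(z,4),f.round(1))
        if np.linalg.norm(f)>lim: break
    return z
E
python3 - <<'E'
from h import *
from workcell import bot,get_obs
g=groove(.045)
bot.servo_line([*g,.146],velocity=.1);bot.dwell(.2)
lower(g,.146,.130)
print(get_obs()["time_s"])
t,s=snap("p2")
cv2.imwrite("pics/p2.png",np.hstack([cv2.resize(t[90:240,90:240],(400,400)),cv2.resize(s[70:220,230:380],(400,400))]))
E
```

```text
0.144 [-0.2  0.   0.5]
0.142 [ 0.3  1.3 -0.9]
0.14 [-0.4  0.4  0.8]
0.138 [0.2 0.6 0.6]
0.136 [-0.1 -0.2  0.5]
0.134 [0.3 0.9 1.1]
0.132 [0.1 2.9 5.1]
13.35
```

View pics/p2.png

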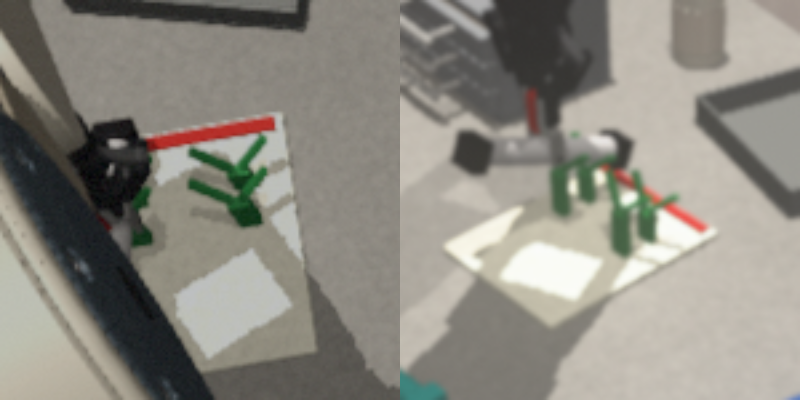

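Contact came at the expected height. The tube lies in both saddles with its lower cap past the far saddle, at (612,150). Releasing it and fetching the other tube.

Run:
```python
from h import *
from workcell import bot,hand,get_obs
g=groove(.045)
hand.move_gripper(.05);bot.servo_line([*g,.25],velocity=.15)
pick("M")
hyp("M","p2")
t,s=snap("m1")
cv2.imwrite("pics/m1.png",np.hstack([cv2.resize(t[90:240,90:240],(400,400)),cv2.resize(s[100:340,340:580],(400,400))]))
cv2.imwrite("pics/m1.png",np.hstack([cv2.resize(t[90:240,90:240],(266,266)),cv2.resize(s[70:220,230:380],(266,266)),cv2.resize(s[100:340,340:580],(266,266))]))
```

```text
grip 0.013465015607240373 51.14481568336487 [ 0.54359688 -0.24164449  0.0654902 ]
20.6417 0.01288337037390531 [-0.3431165  -0.59370921 -2.34404416]
far low near cap [424. 243.] far cap [469. 227.]
near low near cap [419. 273.] far cap [476. 196.]
```

View pics/m1.png

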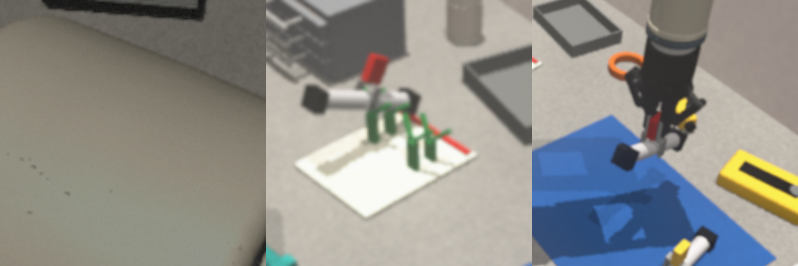

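Tube 1 rests in the rack, caps towards the stripe. The second tube's near cap is at about (425,241), which matches "far low", so no half turn is needed. Lowering it into the -y groove.

Run:
```python
from h import *
from workcell import bot,hand,get_obs
g=groove(-.044)
bot.servo_line([*TUBE["M"][0],.27],velocity=.15)
bot.reach([*g,.26],q(RY));bot.servo_line([*g,.146],velocity=.1);bot.dwell(.2)
lower(g,.146,.130)
o=get_obs();print(o["time_s"],o["gripper_width"])
t,s=snap("p3")
cv2.imwrite("pics/p3.png",np.hstack([cv2.resize(t[90:240,90:240],(400,400)),cv2.resize(s[70:220,230:380],(400,400))]))
```

```text
0.144 [ 0.1  0.7 -0.1]
0.142 [-0.3  0.2 -0.1]
0.14 [-0.   1.  -0.4]
0.138 [ 0.2  1.3 -0.2]
0.136 [-0.6  0.9 -0.4]
0.134 [0.4 1.5 0.8]
0.132 [-1.   3.9  2.9]
26.2917 0.013245157001594935
```

View pics/p3.png

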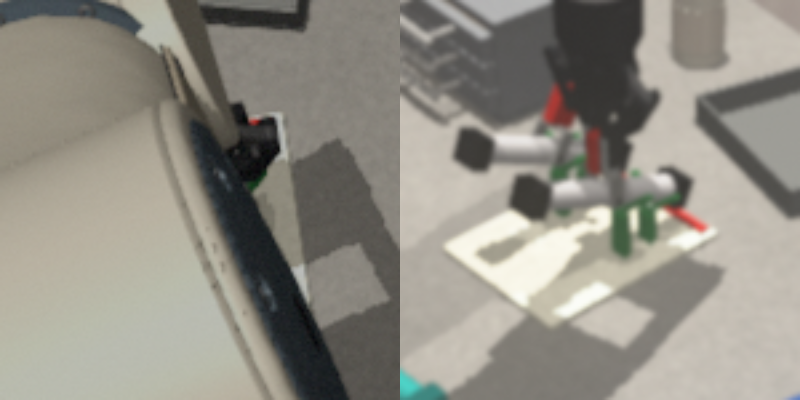

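The second tube lies in the near-side groove, caps at (532,195) and (680,185), parallel to the first. Releasing, retreating and checking.

Run:
```python
from h import *
from workcell import bot,hand,get_obs
g=groove(-.044)
hand.move_gripper(.05);bot.servo_line([*g,.28],velocity=.15)
bot.goto_joints([-.5,.2,1.6,0,1.3,1]);bot.dwell(.5)
print(get_obs()["time_s"])
t,s=snap("e")
cv2.imwrite("pics/e.png",np.hstack([cv2.resize(t[90:240,90:240],(400,400)),cv2.resize(s[70:220,230:380],(400,400))]))
```

```text
30.3833
```

View pics/e.png

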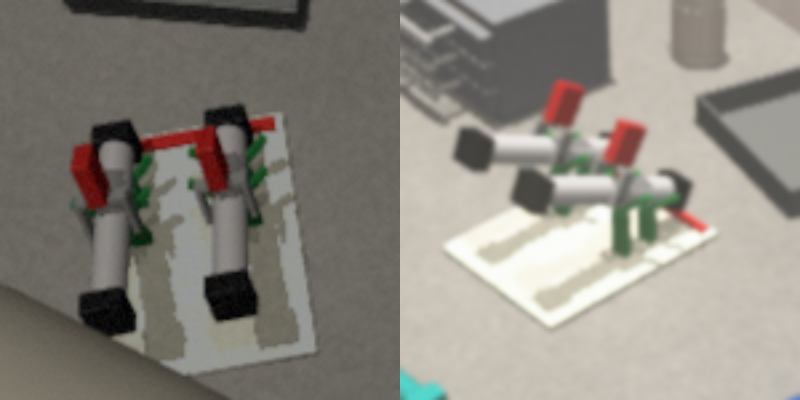

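Run:
```python
from h import *
t=dict(np.load("e_top.npz"));s=dict(np.load("e_side.npz"))
ct=lambda p:np.array(p)*150/400+[90,90]
cs=lambda p:(np.array(p)-[400,0])*150/400+[230,70]
for n,a,b,c,d in(("1",(107,311),(472,149),(115,138),None),("2",(231,297),(532,193),(225,122),(678,188))):
    H=tri(t,ct(a),s,cs(b));print(n,"high",H)
    if d:
        L=tri(t,ct(c),s,cs(d));print("low",L,"mid",(H+L)/2,"yaw,pitch",np.degrees([np.arctan2(*(L-H)[1::-1]),np.arcsin((H-L)[2]/np.linalg.norm(H-L))]))
for y in(.045,-.045):
    g=groove(y);h=groove(y,-.082);l=groove(y,.082);print("model high",h,.085+.038,"low",l,.085-.038)
    print("low px",(proj(t,[*l,.047])-90)*400/150)
```

```text
1 high [0.44016699 0.31293426 0.1278845 ]
2 high [0.45095924 0.22372097 0.12735414]
low [0.62001608 0.25464976 0.05071744] mid [0.53548766 0.23918537 0.08903579] yaw,pitch [10.36755467 24.03295364]
model high [0.43669744 0.31384895] 0.123 low [0.59844828 0.34091676] 0.04700000000000001
low px [117.22836351 149.53085951]
model high [0.45155172 0.22508324] 0.123 low [0.61330256 0.25215105] 0.04700000000000001
low px [229.29853875 130.59458465]
```

Both tubes match the rack model to within a few mm and about 1° in slope, so I hand the job in.

```bash
python3 -c "
from workcell import hand_in
print(hand_in())"
```

```text
the job is handed in; nothing more can be done
None
```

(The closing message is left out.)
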